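Fit the large reamer on the citrus juicer and hold the press switch down

ROBOT

A 6-joint arm with a two-finger parallel gripper is mounted at the origin on the work surface. World frame = base frame: x ahead of the robot, y to its left, z up, the work surface at z = 0. Lengths are in m, angles in rad, forces in N, time in s.
With the tool pointing down it reaches from about 0.25 to 0.775 m from the base axis. Payload 4 kg.
Tool frame: the origin (TCP) lies at the very end of the fingers, on their centre line; the grasp point (between the pads) lies 19 mm behind it; z points along the fingers, y is the line along which they close (so a half turn about z gives the same grasp; the last joint's range is limited). The gripper opens to 94 mm and grips with 3 to 60 N. Pads are 16 mm wide; open, the fingers measure 119 mm over their backs; the gripper's body (75 mm by 177 mm) begins 78 mm behind the grasp point.
Start: joints at [1.057, 0.087, 1.371, -0, 1.684, -0.103], TCP at [0.22, 0.504, 0.206] pointing down, gripper open.
Joint ranges: [-3.1, 3.1], [-0.76, 2.03], [0.27, 2.55], [-1.08, 4.22], [0.17, 2.65], [-2.57, 2.57]. Speed limits (rad/s): [2.79, 2.79, 3.14, 3.14, 3.14, 3.14].

INTERFACE

Orientations are given as [roll, pitch, yaw] about the fixed x, y, z axes, in that order (R = Rz(yaw) Ry(pitch) Rx(roll)).
In Python, from bench import robot gives the robot as it stands. The module is installed in compiled form; this text tells all that it offers.
- The arm moves only by the tool move_arm, never from a script. Its argument "deltas" is one flat list of numbers, 7 for each row, row after row: the turn, a rotation vector about the tool's x, y, z in rad, then the shift along the tool's x, y, z in cm, then the closure, from -1 (fully open) to 1 (shut). A call has 1 to 8 rows; each row is the pose to reach, as a shift and turn from the pose commanded when the call began, along the tool's axes at that moment; what a row does not reach only later rows make up. A row lasts 1/10 s, in which the tool goes at most 50 mm and 8.59 degrees, less where a joint would pass 70% of its speed; a pose out of reach is approached as far as the arm can. A call with a gripper value outside its range is refused whole. The fingers move at their own pace and stop on an object; the grip force is fixed at half the most. Time passes only in rows, so rows that repeat a pose let the fingers close. It gives the time, the measured TCP pose, the force, the opening and the grip force at its end, in the units of the state.
- robot.get_obs(): the state, without advancing time (a new reading comes with each control period).
- robot.snapshot(name): name is "scene" or "top" or "wrist"; returns a dict with "image" (400x640x3 uint8, red, green, blue), "depth" (400x640 float32, m along the optical axis (not along the pixel's ray), 0 where there is no reading), "fov_y" (degrees; the focal length in pixels is half the picture's height over the tangent of half this angle, whatever the lens; pixels are square), "cx", "cy" (the principal point, pixels), "D" ([k1, k2, p1, p2, k3] as OpenCV has them; the pictures are not rectified), "origin" and "orientation" of the camera in the world; the wrist camera has in their place "T_tool_cam" (4x4, takes a point from camera to tool coordinates, whose origin is the TCP and whose axes are the flange's). Camera axes: x right, y up, looking along -z (the intrinsics and any distortion apply to the point x, -y, -z); pixel columns grow to the right and rows downward; lengths in m; the calibration is good to about 2 mm. A picture is of the moment at which its call begins: read the wrist's pose just before it.
- robot.close_job(): hands the job in; it is judged then, once.
The state is a dict: "time": time; "joint_positions": joint angles; "qvel": joint speeds; "joint_torque": joint torques, N m; "tool_pos": TCP position; "ee_rot": TCP orientation; "wrist_force": force on the tool from outside, world axes, zero at the start; "wrist_torque": the same for the moment, N m; "width": finger opening in m; "finger_force": force on a finger pad.
Only numpy, scipy, OpenCV 4.12 (cv2) and the standard library are available. Lean on these libraries where they do the work, as an engineer would, in place of code of your own. Each camera call takes 0.05 s, during which the arm holds its last target. There are 200 camera calls.

TASK

The buffet's citrus juicer has just been washed and is still unplugged; oranges are next, so take the larger of the two white reamers from the steel tray and set it upright on the drive shaft in the middle of the juicer's bowl, turning it until the splines mesh and it slides fully home. Then, to check the press-to-run switch, push the reamer down against the shaft's spring as far as it goes, and finish while still holding it pressed down like that: do not let go. Leave the small reamer, the tumbler, the card holder and the orange half where they stand.

Things in the scene. Friction and masses are not known exactly. Their poses are not given: they have to be found in the camera images.
- reamer_large: Larger white reamer, ~90 g, loose, upright on the tray floor (3 mm above the counter). Round collar 62 mm across, 26 mm high (grip here); over it a ribbed dome narrowing from 50 mm to a point, 62 mm high in all. Origin: centre of underside, z up. Cross-shaped bore in the underside: four slots 7 mm wide, 24 deep, along its +-x and +-y; the four thick ribs lie over the slots. Any quarter turn fits.
- reamer_small: Smaller white reamer of the same shape, collar 44 mm across and 22 mm high, 50 mm high in all, loose in the same tray, about 130 mm from the large one; the two may have changed places. Not to be moved. Origin: centre of the underside.
- tray: Shallow steel tray, 165 x 265 x 18 mm (x, y, z), walls and floor 3 mm, fixed to the counter. The reamers stand in a row along its long axis (its own y). Origin: centre of the underside, at counter height.
- juicer: Citrus juicer, fixed. White housing 160 mm across at the foot, 130 mm high; on it a steel bowl, outer radius 66 mm at the bottom, 86 mm at the rim 175 mm above the counter, bowl floor at 134 mm. A spout 24 mm wide reaches 120 mm from the axis along its own -x, 128 to 160 mm above the counter. Origin: on the shaft axis at counter height.
- spindle: Steel drive shaft upright in the bowl. Origin: on its axis, at the top face of its 26 mm flange, 154 mm above the counter when up; the reamer is home when its origin is here. Above it four ribs, 5 mm thick, along its +-x and +-y, to 9 mm from the axis, 20 mm high (top 3 mm thinned to 3 mm). Unmeshed, the reamer stops 16 to 20 mm high. It resists turning up to 0.5 N m.
- press_shaft (a joint): How far the drive shaft is pushed down against the spring of the press-to-run switch, m: 0 up, 0.005 fully down at its stop. The spring needs about 6 N to start and 12 N at the stop; it comes back up when let go. The flange goes down with it.
- tumbler: Glass tumbler, 68 mm in diameter and 105 mm high, loose, standing in front of the juicer at its spout. Not to be moved. Origin: centre of the underside.
- card_holder: Wooden block 45 x 45 x 45 mm with a clear card upright in it, 85 mm wide, top at 100 mm, loose on the counter. Not to be moved. Origin: centre of the underside.
- orange_half: Half an orange lying cut face down on the counter, 74 mm in diameter, 37 mm high, loose. Not to be moved. Origin: centre of the underside.
Not all that is in view belongs to the job. What is shaped like the juicer but turquoise is not meant.

How it is judged:
By the outcome, as a careful person would: the job done as asked, in the order asked, and still so for the second after the job is handed in, while the arm keeps its last pose, push and grip.
It also fails if it takes over 45 s, if anything falls off the work surface, if the arm or the gripper's body presses on something with over 40 N, if the wrist force passes 120 N, or if a joint passes its speed limit or range.

## Working session

There is one attempt and no reset: what is moved stays moved. The work goes in short steps, Python scripts to look and compute and a tool call to move; the robot and the scene stay as the last step left them, time stands still between calls to the robot, and variables do not carry over. Pictures are saved under pics/ and viewed, at most 10 in all, crops included, and the job is handed in when it is done.

Besides the shell and the picture viewer there is one more tool, called after ">>>" by a JSON object that holds its "api" and its "payload". move_arm: Moves the arm, as the interface text tells. Its arguments: {"type":"object","properties":{"deltas":{"type":"array","items":{"type":"number"}}},"required":["deltas"]}

```bash
mkdir -p pics
cat > h.py <<'E'
import numpy as np, cv2, pickle
from scipy.spatial.transform import Rotation as R
from bench import robot
def snap(n,tag):
    o=robot.get_obs(); s=robot.snapshot(n)
    if n=="wrist":
        T=np.eye(4);T[:3,:3]=R.from_euler('xyz',o["ee_rot"]).as_matrix();T[:3,3]=o["tool_pos"]
        M=T@np.array(s["T_tool_cam"])
    else:
        M=np.eye(4);ori=np.array(s["orientation"])
        M[:3,:3]=ori if ori.shape==(3,3) else R.from_euler('xyz',ori).as_matrix();M[:3,3]=s["origin"]
    s["M"]=M; cv2.imwrite(f"pics/{tag}.png",s["image"][:,:,::-1]); pickle.dump(s,open(f"{tag}.pkl","wb")); return s
def load(tag): return pickle.load(open(f"{tag}.pkl","rb"))
def K(s):
    f=200/np.tan(np.radians(s["fov_y"])/2); return np.array([[f,0,s["cx"]],[0,f,s["cy"]],[0,0,1.]])
def rays(s,uv):
    p=cv2.undistortPoints(np.array(uv,float).reshape(-1,1,2),K(s),np.array(s["D"],float)).reshape(-1,2)
    return np.c_[p[:,0],-p[:,1],-np.ones(len(p))]
def plane(s,uv,z):
    d=rays(s,uv)@s["M"][:3,:3].T; o=s["M"][:3,3]; return o+d*((z-o[2])/d[:,2])[:,None]
def pts(s,uv):
    uv=np.array(uv).reshape(-1,2); r=rays(s,uv); z=s["depth"][uv[:,1].astype(int),uv[:,0].astype(int)]
    return (r*z[:,None])@s["M"][:3,:3].T+s["M"][:3,3]
def proj(s,P):
    c=(np.array(P,float).reshape(-1,3)-s["M"][:3,3])@s["M"][:3,:3]; c=c*[1,-1,-1]
    return cv2.projectPoints(c,np.zeros(3),np.zeros(3),K(s),np.array(s["D"],float))[0].reshape(-1,2)
E
python3 - <<'E'
from h import *
print(robot.get_obs())
for n in("scene","top","wrist"):
    s=snap(n,n+"0"); print(n,s["fov_y"],s["cx"],s["cy"],s["D"],np.round(s["M"],3).tolist())
a=[cv2.imread(f"pics/{n}0.png") for n in("scene","top")]
E
```

```text
{'time': 0.0, 'joint_positions': array([ 1.05691756e+00,  8.79618616e-02,  1.37221027e+00,  2.29244078e-05,
        1.68362056e+00, -1.03139840e-01]), 'qvel': array([-0.00158551,  0.00067448, -0.00024675,  0.00015199,  0.00025559,
        0.00113848]), 'joint_torque': array([-1.95696724e-03, -3.40185070e+01, -3.02420533e+01,  7.14432425e-02,
        3.30184749e-02, -1.82909171e-04]), 'tool_pos': array([0.21935712, 0.50377277, 0.20432276]), 'ee_rot': array([-3.13940665e+00, -2.49173191e-04,  2.73085601e+00]), 'wrist_force': array([-0.75041742, -0.87782982,  0.42267098]), 'wrist_torque': array([-0.01553752, -0.04888051,  0.01711872]), 'finger_force': 0.0, 'width': 0.09386163153580895}
scene 44.82807927432442 319.41999965134454 204.32969157740035 [-0.08944166  0.          0.          0.          0.        ] [[0.123, -0.588, 0.8, 1.495], [0.992, 0.059, -0.109, -0.085], [0.017, 0.807, 0.591, 0.834], [0.0, 0.0, 0.0, 1.0]]
top 54.88533373070819 320.39463916446016 193.26641487727255 [-0.09231082  0.          0.          0.          0.        ] [[-0.022, 0.995, -0.1, 0.426], [-1.0, -0.023, -0.009, 0.067], [-0.012, 0.1, 0.995, 1.071], [0.0, 0.0, 0.0, 1.0]]
wrist 69.57971063839133 322.69970554820196 199.1825234420813 [-0.04473082  0.          0.          0.          0.        ] [[0.4, -0.891, -0.214, 0.157], [0.916, 0.389, 0.094, 0.531], [-0.001, -0.234, 0.972, 0.384], [0.0, 0.0, 0.0, 1.0]]
```

View pics/top0.png

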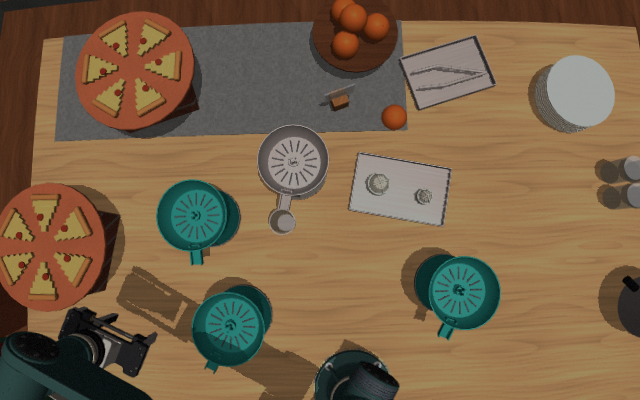

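View pics/scene0.png

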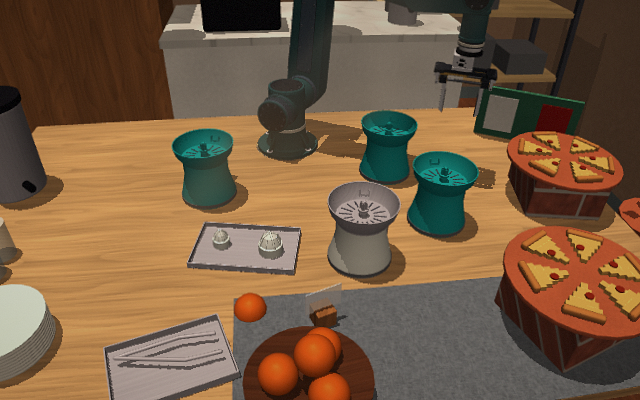

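The top view shows the large reamer at px (377,184), the small one at (424,197), the grey-white juicer's shaft at (293,161), the tumbler at (282,220) and the card holder at (340,100). In the scene view the large reamer is at (271,243) and the juicer at (363,215).

Run:
```python
from h import *
s=load("top0")
print("largetip",plane(s,[(377,184)],.045),"small",plane(s,[(424,197)],.035),"shaft",plane(s,[(293,161)],.16),"tumbler",plane(s,[(282,220)],.1))
print("card",pts(s,[(340,102)]))
print("traycorners",plane(s,[(357,153),(450,168),(444,226),(349,211)],.018))
print(pts(s,[(377,184),(293,161),(424,197)]))
c=load("scene0"); print("sc",plane(c,[(271,243)],.045),plane(c,[(363,215)],.165))
```

```text
largetip [[ 0.55024163 -0.07636132  0.045     ]] small [[ 0.51305992 -0.2043604   0.035     ]] shaft [[0.59669017 0.1391653  0.16      ]] tumbler [[0.45776505 0.17401677 0.1       ]]
card [[0.78062208 0.01647224 0.04413688]]
traycorners [[ 0.64157532 -0.02780368  0.018     ]
 [ 0.59380342 -0.28624708  0.018     ]
 [ 0.43335135 -0.26059519  0.018     ]
 [ 0.48093388 -0.00072783  0.018     ]]
[[ 0.54843255 -0.07428228  0.05992782]
 [ 0.59423925  0.13812347  0.1730743 ]
 [ 0.51201794 -0.20112236  0.04738452]]
sc [[ 0.57615091 -0.07916176  0.045     ]] [[0.64016721 0.13188931 0.165     ]]
```

>>> {"api": "move_arm", "payload": {"deltas": [0,0,0.15,0,0,-5,-1,0,0,0.3,-4,-1.5,-10,-1,0,0,1.19,-49,-18.6,-10.6,-1,0,0,1.19,-49,-18.6,-10.6,-1,0,0,1.19,-49,-18.6,-10.6,-1,0,0,1.19,-49,-18.6,-10.6,-1,0,0,1.19,-49,-18.6,-10.6,-1,0,0,1.19,-49,-18.6,-10.6,-1]}}

```text
time: 0.95
tool_pos: [0.4584, 0.2704, 0.3043]
ee_rot: [-3.141, -0.0, 1.535]
wrist_force: [-1.1, 0.6, -1.2]
width: 0.0941
finger_force: 0.0
```

>>> {"api": "move_arm", "payload": {"deltas": [0,0,0,-12.7,14.1,-0.5,-1,0,0,0,-12.7,14.1,-0.5,-1,0,0,0,-12.7,14.1,-0.5,-1,0,0,0,-12.7,14.1,-0.5,-1,0,0,0,-12.7,14.1,-0.5,-1,0,0,0,-12.7,14.1,-0.5,-1]}}

```text
time: 1.55
tool_pos: [0.5947, 0.1403, 0.3083]
ee_rot: [-3.139, -0.0, 1.539]
wrist_force: [-0.5, 0.4, -0.6]
width: 0.0943
finger_force: 0.0
```

Run:
```python
from h import *
s=snap("wrist","w1"); o=robot.get_obs(); print(o["tool_pos"],o["ee_rot"],o["joint_positions"],o["wrist_force"])
print(proj(s,[[.595,.138,.172]]))
```

```text
[0.59415965 0.14121445 0.30897694] [-3.14023618e+00 -4.33628734e-04  1.54082176e+00] [1.40150551e-01 2.32609861e-01 1.00142966e+00 6.96435371e-04
 1.90881653e+00 1.70355361e-01] [-0.50015306  0.3088114   0.93742273]
[[323.70269867 194.06009893]]
```

View pics/w1.png

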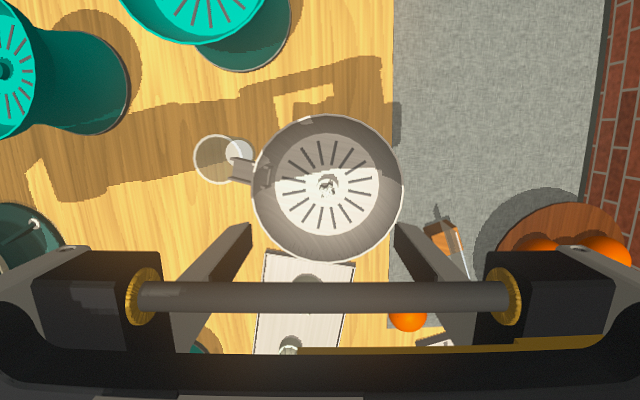

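The wrist picture shows the juicer with its shaft at about (326,187), the spout and tumbler to the left at (215,158), and the card holder at (440,240). I'll measure the shaft by depth and look at a zoomed crop.

Run:
```python
from h import *
s=load("w1")
im=cv2.imread("pics/w1.png"); cv2.imwrite("pics/w1c.png",cv2.resize(im[160:215,295:360],None,fx=9,fy=9,interpolation=cv2.INTER_CUBIC))
v,u=np.mgrid[150:225,285:370]; uv=np.c_[u.ravel(),v.ravel()]; P=pts(s,uv)
for lo,hi in((.165,.18),(.15,.165)):
    m=(P[:,2]>lo)&(P[:,2]<hi)&(np.hypot(P[:,0]-.596,P[:,1]-.139)<.025)
    print(lo,m.sum(),P[m].mean(0),P[m].min(0),P[m].max(0))
m=(P[:,2]>.165)&(P[:,2]<.18)&(np.hypot(P[:,0]-.596,P[:,1]-.139)<.025)
k=np.zeros((75,85),int);k.ravel()[m]=1
for r in range(20,50): print(''.join('.#'[x] for x in k[r,20:60]))
```

```text
0.165 152 [0.59837526 0.1401897  0.17230967] [0.58980834 0.13069412 0.16531668] [0.6065723  0.1480296  0.17585252]
0.15 227 [0.59832485 0.14196271 0.15464529] [0.58585366 0.12646559 0.1514556 ] [0.61085698 0.15197541 0.16478208]
........................................
........................................
........................................
........................................
........................................
........................................
........................................
........................................
........................................
........................................
........................................
........................................
........................................
........................................
........................#...............
.......................####.............
.......................#####............
................##...#######............
...............############.............
...............############.............
..............#############.............
..............#############.............
................############............
.................############...........
.................#############..........
..................############..........
.................############...........
.................########.###...........
.................#####..................
.................####...................
```

View pics/w1c.png

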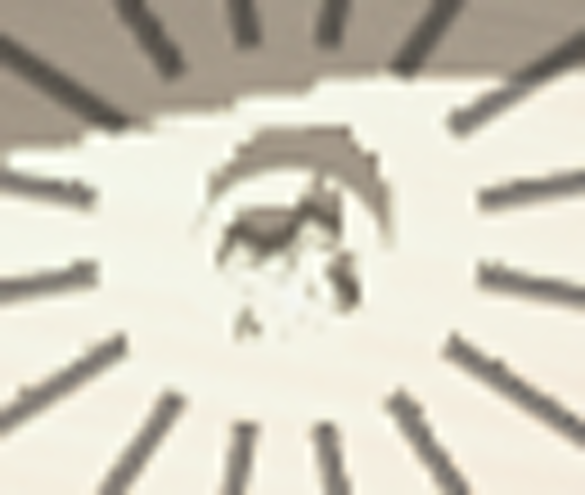

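The crop shows the flange, with a shadow across it, and bright ribs turned out of the picture axes; it is too coarse for the angle. I'll look from nearer.

>>> {"api": "move_arm", "payload": {"deltas": [0,0,0,-1.2,0.3,5,-1,0,0,0,-2.3,0.3,9.5,-1,0,0,0,-2.3,0.3,9.5,-1,0,0,0,-2.3,0.3,9.5,-1,0,0,0,-2.3,0.3,9.5,-1]}}

```text
time: 2.1
tool_pos: [0.5988, 0.1194, 0.2199]
ee_rot: [3.133, -0.002, 1.542]
wrist_force: [-0.3, -0.4, 0.7]
width: 0.0939
finger_force: 0.0
```

```bash
cat > sp.py <<'E'
from h import *
def spindle(s,c0):
    v,u=np.mgrid[60:340,120:520]; uv=np.c_[u.ravel(),v.ravel()]; P=pts(s,uv); ok=s["depth"][60:340,120:520].ravel()>0
    d=np.hypot(P[:,0]-c0[0],P[:,1]-c0[1])
    m=ok&(P[:,2]>.168)&(P[:,2]<.18)&(d<.025)   # rib tops
    f=ok&(P[:,2]>.150)&(P[:,2]<.157)&(d<.03)
    Q=P[m]; lim=Q[:,2]; 
    c=Q[:,:2].mean(0)
    for _ in range(5):
        w=Q[:,:2]-c; r=np.hypot(*w.T); a=np.arctan2(w[:,1],w[:,0]); g=(r>.004)
        th=np.angle(np.sum(r[g]**2*np.exp(4j*a[g])))/4
        e=np.array([np.cos(th),np.sin(th)]);n=np.array([-e[1],e[0]])
        # re-centre: each bar's centreline
        x,y=w@e,w@n; A=(abs(x)>.004)&(abs(y)<.004);B=(abs(y)>.004)&(abs(x)<.004)
        c=c+e*np.mean(x[B])+n*np.mean(y[A])
    fc,fr=cv2.minEnclosingCircle((P[f][:,:2]*1e3).astype(np.float32))
    print("n",m.sum(),"centre",c,"z",np.percentile(lim,[10,50,90]),"yaw deg",np.degrees(th),"extents",x.min(),x.max(),y.min(),y.max(),"bar n",A.sum(),B.sum())
    print("flange circle",fc,fr,"z",P[f][:,2].mean())
    return c,th
if __name__=="__main__":
    import sys
    s=snap("wrist",sys.argv[1]); print(robot.get_obs()["tool_pos"],robot.get_obs()["ee_rot"])
    c,th=spindle(s,(.598,.141)); p=proj(s,[[*c,.174]])[0]; print("px",p)
    im=cv2.imread(f"pics/{sys.argv[1]}.png")
    for k in range(4): cv2.circle(im,tuple(proj(s,[[c[0]+.009*np.cos(th+k*np.pi/2),c[1]+.009*np.sin(th+k*np.pi/2),.174]])[0].round().astype(int).tolist()),1,(0,0,255),-1)
    x,y=p.astype(int); cv2.imwrite(f"pics/{sys.argv[1]}c.png",cv2.resize(im[y-45:y+45,x-60:x+60],None,fx=6,fy=6,interpolation=cv2.INTER_CUBIC))
E
python3 sp.py w2
```

```text
[0.59929419 0.11928527 0.220452  ] [ 3.13147379e+00 -1.76066644e-03  1.54226275e+00]
n 268 centre [0.59847439 0.13977047] z [0.17035458 0.17303857 0.17431017] yaw deg -30.331301146368702 extents -0.008847993128995377 0.009185080402387946 -0.009232506953883385 0.008576710875442336 bar n 88 82
flange circle (598.46630859375, 139.3529052734375) 13.056816101074219 z 0.1538712488146045
px [321.6414509  190.82213016]
```

View pics/w2c.png

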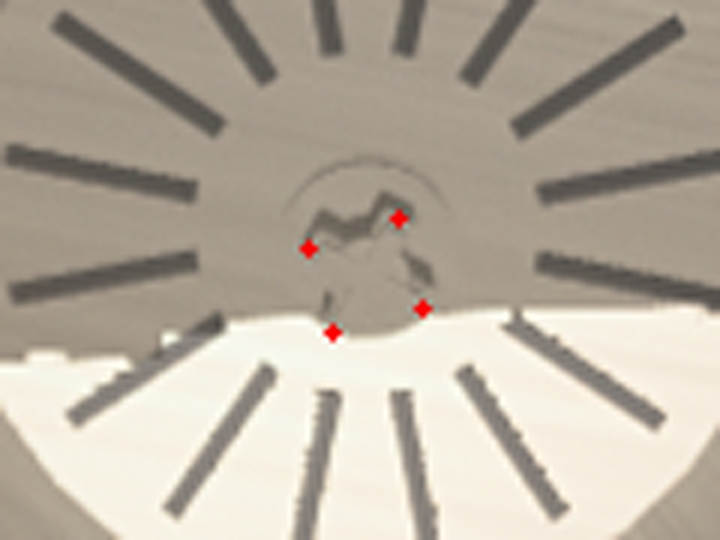

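The red marks (rib ends at crop (309,248), (399,218), (423,308), (333,331)) sit on the cross. The shaft is at (0.5985, 0.1396) with yaw −30.3°, and the flange radius of 13.06 mm and the heights agree with what is given. Next is the large reamer.

>>> {"api": "move_arm", "payload": {"deltas": [0,0,0,-5,-1,0,-1,0,0,0,-10,-2,0,-1,0,0,0,-15,-3,0,-1,0,0,0,-20,-4,2,-1,0,0,0,-21.8,-4.4,6,-1,0,0,0,-21.8,-4.4,9,-1,0,0,0,-21.8,-4.4,9,-1,0,0,0,-21.8,-4.4,9,-1]}}

```text
time: 2.95
tool_pos: [0.5484, -0.0987, 0.1278]
ee_rot: [3.137, 0.001, 1.541]
wrist_force: [0.2, -0.3, 0.7]
width: 0.0942
finger_force: 0.0
```

```bash
cat > rm.py <<'E'
from h import *
import sys
s=snap("wrist",sys.argv[1]); print(robot.get_obs()["tool_pos"],robot.get_obs()["ee_rot"])
v,u=np.mgrid[0:400,0:640]; uv=np.c_[u.ravel(),v.ravel()]; P=pts(s,uv); ok=s["depth"].ravel()>0
d=np.hypot(P[:,0]-.549,P[:,1]+.075)
m=ok&(d<.05)&(P[:,2]>.026)&(P[:,2]<.032)
c,r=cv2.minEnclosingCircle((P[m][:,:2]*1e3).astype(np.float32)); print("collar",m.sum(),c,r,P[m][:,2].mean())
c=np.array(c)/1e3
t=ok&(d<.05)&(P[:,2]>.059); print("tip",P[t].mean(0),P[ok&(d<.05)][:,2].max())
# ribs: radial height profile vs angle, at 10..22 mm radius
D=P[:,:2]-c; rr=np.hypot(*D.T); a=np.degrees(np.arctan2(D[:,1],D[:,0]))%360
g=s["image"].mean(2).ravel()
for lo,hi in((.008,.014),(.014,.02),(.02,.024)):
    h=[];b=[]
    for k in range(0,360,6):
        q=ok&(rr>lo)&(rr<hi)&(abs((a-k+180)%360-180)<4); h.append(P[q][:,2].mean()*1e3); b.append(g[q].mean())
    h=np.array(h); 
    print(lo,"phase4",np.degrees(np.angle(np.sum(np.nan_to_num(h-np.nanmean(h))*np.exp(4j*np.radians(np.arange(0,360,6))))))/4); print(np.round(h,1).tolist())
im=cv2.imread(f"pics/{sys.argv[1]}.png"); x,y=proj(s,[[*c,.045]])[0].astype(int); print("px",x,y)
y0=max(y-70,0);x0=max(x-90,0); cv2.imwrite(f"pics/{sys.argv[1]}c.png",cv2.resize(im[y0:y+70,x0:x+90],None,fx=4,fy=4,interpolation=cv2.INTER_CUBIC))
E
python3 rm.py r1
```

```text
[ 0.54899671 -0.09862849  0.12859973] [3.13489805e+00 1.39215064e-03 1.54196920e+00]
collar 701 (554.564453125, -82.78514099121094) 30.98153305053711 0.029406844866964137
tip [ 0.55282124 -0.07524255  0.24894884] 0.266738102821724
0.008 phase4 41.93471260498963
[57.4, 218.6, 239.1, 230.5, 231.8, 253.2, 254.2, 252.5, 249.0, 246.4, 240.1, 234.7, 230.8, 224.4, 226.1, 228.5, 226.6, 230.5, 232.1, 237.7, 244.8, 248.4, 251.4, 253.0, 254.8, 251.5, 222.0, 234.1, 226.1, 57.4, 57.5, 57.9, 59.2, 60.0, 59.9, 58.7, 57.6, 57.2, 57.0, 57.1, 57.4, 57.2, 57.5, 57.3, 57.2, 57.6, 58.4, 60.2, 60.3, 60.1, 58.6, 57.6, 57.2, 56.8, 57.6, 57.5, 57.4, 57.1, 57.2, 57.3]
0.014 phase4 41.165481619217104
[115.5, 236.6, 232.6, 253.7, 253.9, 244.0, 231.2, 227.2, 219.7, 205.7, 143.9, 60.4, 51.5, 51.0, 50.9, 51.4, 51.2, 54.5, 56.0, 108.4, 186.2, 212.2, 223.5, 228.7, 235.0, 252.1, 256.6, 240.2, 82.6, 51.6, 51.5, 51.5, 53.3, 56.0, 55.7, 52.3, 52.3, 52.0, 51.9, 51.6, 52.7, 53.6, 52.7, 52.6, 51.9, 52.2, 52.5, 55.3, 56.4, 55.5, 52.8, 52.3, 51.7, 51.3, 52.3, 53.5, 53.0, 52.3, 52.0, 51.9]
0.02 phase4 11.732412276085975
[169.5, 235.2, 254.9, 255.9, 228.8, 230.0, 200.0, 42.0, 42.2, 42.1, 45.0, 45.2, 42.9, 42.4, 41.9, 42.7, 41.9, 45.2, 49.4, 46.3, 42.0, 42.3, 42.1, 149.2, 225.9, 227.6, 251.4, 255.9, 197.8, 42.4, 43.0, 42.2, 45.0, 49.7, 48.6, 42.4, 43.0, 42.4, 42.3, 42.3, 44.4, 46.0, 42.3, 42.9, 42.0, 41.9, 43.0, 45.1, 50.5, 46.2, 42.2, 42.1, 41.8, 42.1, 42.8, 47.1, 45.1, 42.4, 42.1, 43.0]
px 328 187
```

View pics/r1c.png

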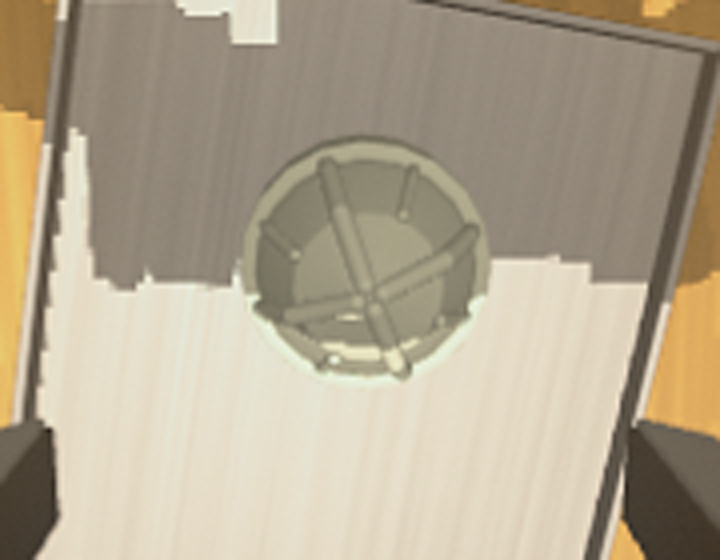

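The crop shows the whole large reamer: collar centre near crop (368,260), thick ribs meeting at the tip (370,298), with thinner short ribs between. I'll refine with the gripper's own points filtered out.

Run:
```python
from h import *
s=load("r1")
v,u=np.mgrid[0:400,0:640]; uv=np.c_[u.ravel(),v.ravel()]; P=pts(s,uv); ok=(s["depth"].ravel()>0)&(P[:,2]<.07)
m=ok&(np.hypot(P[:,0]-.5546,P[:,1]+.0828)<.04)&(P[:,2]>.027)&(P[:,2]<.032)
X=P[m][:,:2]; print(X.min(0),X.max(0),(X.min(0)+X.max(0))/2)
t=ok&(P[:,2]>.061)&(np.hypot(P[:,0]-.5546,P[:,1]+.0828)<.04); print("tip",t.sum(),P[t].mean(0))
for c in ((.5546,-.0828),tuple(P[t].mean(0)[:2])):
    D=P[:,:2]-c; r=np.hypot(*D.T); a=np.arctan2(D[:,1],D[:,0])
    for lo,hi in((.008,.012),(.012,.016),(.016,.02)):
        q=ok&(r>lo)&(r<hi)&(P[:,2]>.03); 
        # residual over the median height at this radius
        co=np.polyfit(r[q],P[q][:,2],2); 
        for _ in range(6):
            e=P[:,2]-np.polyval(co,r); k=q&(e<.0008); co=np.polyfit(r[k],P[k][:,2],2)
        e=P[:,2]-np.polyval(co,r); k=q&(e>.0015)
        print(c,lo,k.sum(),"mod90 circ",np.degrees(np.angle(np.exp(4j*a[k]).sum()))/4, [round(float(np.degrees(np.median(a[k&(abs((a-b+np.pi)%(2*np.pi)-np.pi)<.35)]))),1) for b in np.radians([18,108,198,288])])
```

```text
[ 0.52359099 -0.11287098] [ 0.58474398 -0.0518308 ] [ 0.55416748 -0.08235089]
tip 240 [ 0.55434487 -0.08222979  0.06317748]
(0.5546, -0.0828) 0.008 83 mod90 circ 18.502551609037265 [21.2, 109.7, -164.1, -70.9]
(0.5546, -0.0828) 0.012 87 mod90 circ 18.561999372523864 [20.3, 108.5, -161.7, -71.7]
(0.5546, -0.0828) 0.016 131 mod90 circ 19.26141647509065 [20.6, 108.4, -164.1, -70.6]
(np.float64(0.554344872672183), np.float64(-0.08222978562842954)) 0.008 91 mod90 circ 18.573256433660266 [18.2, 109.7, -159.8, -70.5]
(np.float64(0.554344872672183), np.float64(-0.08222978562842954)) 0.012 99 mod90 circ 19.370391140976324 [17.6, 108.6, -159.0, -69.0]
(np.float64(0.554344872672183), np.float64(-0.08222978562842954)) 0.016 233 mod90 circ 23.22079774764287 [18.1, 107.7, -159.5, -72.1]
```

>>> {"api": "move_arm", "payload": {"deltas": [0,0,0,1.65,0.5,3,-1,0,0,0,1.65,0.5,7,-1,0,0,0,1.65,0.5,10,-1,0,0,0,1.65,0.5,10,-1,0,0,0,1.65,0.5,10,-1]}}

```text
time: 3.5
tool_pos: [0.5539, -0.0821, 0.0272]
ee_rot: [3.138, 0.001, 1.542]
wrist_force: [-0.1, -1.1, 0.7]
width: 0.094
finger_force: 0.0
```

Run:
```python
from h import *
P=[];E=[]
for _ in range(3):
    o=robot.get_obs();P.append(o["tool_pos"]);E.append(o["ee_rot"]); robot.snapshot("wrist")
p=np.mean(P,0);print(P,E[-1],o["joint_positions"]);y=np.mean([e[2] for e in E]);d=np.array([.5543,-.0822])-p[:2]
print("tool cm",100*(d@[np.cos(y),np.sin(y)]),100*(d@[np.sin(y),-np.cos(y)]),"z",100*(p[2]-.006))
```

```text
[array([ 0.55394568, -0.08210447,  0.02721134]), array([ 0.55463691, -0.08248506,  0.02811989]), array([ 0.55475749, -0.08267655,  0.02835004])] [3.13490177e+00 1.36049583e-03 1.54148608e+00] [-2.49109491e-01  2.07292738e-01  1.59570325e+00  1.34928695e-04
  1.33177013e+00 -2.19835294e-01]
tool cm 0.021767261892552233 -0.015308164933840528 z 2.1893757207978655
```

>>> {"api": "move_arm", "payload": {"deltas": [0,0,0,0,0,1.2,-1,0,0,0,0,0,2.2,-1,0,0,0,0,0,2.2,-1,0,0,0,0,0,2.2,1,0,0,0,0,0,2.2,1,0,0,0,0,0,2.2,1,0,0,0,0,0,2.2,1,0,0,0,0,0,2.2,1]}}

```text
time: 4.45
tool_pos: [0.552, -0.0826, 0.0033]
ee_rot: [3.141, 0.0, 1.541]
wrist_force: [-1.2, 0.2, 6.8]
width: 0.0625
finger_force: 30.4
```

>>> {"api": "move_arm", "payload": {"deltas": [0,0,0,0,0,-4,1,0,0,0,0,0,-9,1,0,0,0,0,0,-14,1,0,0,0,0,0,-19,1,0,0,0,0,0,-22,1,0,0,0,0,0,-22,1,0,0,0,0,0,-22,1]}}

```text
time: 5.15
tool_pos: [0.5517, -0.0824, 0.2215]
ee_rot: [-3.141, -0.0, 1.541]
wrist_force: [-0.5, -0.6, -1.8]
width: 0.0625
finger_force: 30.0
```

Run:
```python
from h import *
for _ in range(3):
    o=robot.get_obs(); s=snap("wrist","g1"); print(o["tool_pos"],o["ee_rot"],o["wrist_force"],o["width"])
print(o["joint_positions"])
```

```text
[ 0.55165332 -0.08240515  0.22145997] [-3.14088850e+00 -2.32005430e-04  1.54070696e+00] [-0.46971617 -0.59928041 -1.80804329] 0.06250869237644228
[ 0.55089472 -0.08221619  0.21982311] [-3.13767500e+00 -9.50510013e-04  1.54062411e+00] [-0.64559846  0.05724808  0.06600515] 0.06227074279723708
[ 0.55055483 -0.0821303   0.2190602 ] [-3.13611892e+00 -1.28860241e-03  1.54062060e+00] [ 0.58243406  0.1284393  -1.13342555] 0.062318046149529786
[-2.49982113e-01  1.04287472e-01  1.32552613e+00  6.47839192e-05
  1.71740205e+00 -2.19800627e-01]
```

View pics/g1.png

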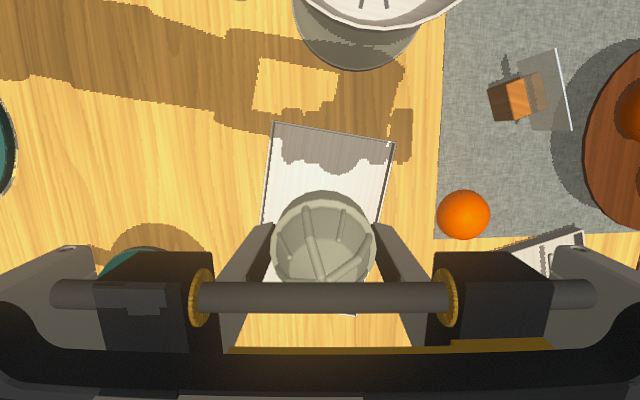

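The picture shows the large reamer held upright between the pads at (322,240), with the orange half at (463,214) and the card holder at (520,97) untouched. I'll turn to the final yaw, stop short of the juicer, and measure the spindle and the held reamer in one tool frame so that camera bias cancels.

>>> {"api": "move_arm", "payload": {"deltas": [0,0,-0.15,0,0,-1.5,1,0,0,-0.3,4,2,-1.5,1,0,0,-0.45,8,4,-1.5,1,0,0,-0.6,12,6,-1.5,1,0,0,-0.71,17,8.65,-1.5,1,0,0,-0.71,17,8.65,-1.5,1,0,0,-0.71,17,8.65,-1.5,1,0,0,-0.71,17,8.65,-1.5,1]}}

```text
time: 6.1
tool_pos: [0.6427, 0.0841, 0.2359]
ee_rot: [-3.139, -0.001, 2.25]
wrist_force: [0.1, -1.0, -1.4]
width: 0.0623
finger_force: 30.0
```

```bash
cat > both.py <<'E'
from h import *
import sys
from sp import spindle
from scipy.optimize import least_squares
for _ in range(4):
    o=robot.get_obs(); s=snap("wrist",sys.argv[1])
print(o["tool_pos"],o["ee_rot"])
c,th=spindle(s,(.5985,.1396)); y=o["ee_rot"][2]; Rt=R.from_euler('xyz',o["ee_rot"]).as_matrix()
sp=Rt.T@(np.array([*c,.174])-o["tool_pos"]); print("spindle in tool mm",sp*1e3,"yaw tool-frame",np.degrees(th),"px",proj(s,[[*c,.174]]))
# held reamer in tool frame
v,u=np.mgrid[0:400,0:640]; P=(pts(s,np.c_[u.ravel(),v.ravel()])-o["tool_pos"])@Rt; ok=(s["depth"].ravel()>0)
r=np.hypot(P[:,0],P[:,1]); m=ok&(r<.04)&(P[:,2]<-.018)&(P[:,2]>-.034)
z=P[m][:,2]; h,e=np.histogram(z,16); print("collar top z hist",h.tolist(),np.round(e[:2]*1e3,1))
k=m&(abs(P[:,2]-(e[h.argmax()]+.0005))<.0015); Q=P[k][:,:2]
# outer edge: farthest point per angle bin about the origin, circle of radius 31
a=np.degrees(np.arctan2(Q[:,1],Q[:,0])); B=[Q[(abs(a-b)<2)][np.hypot(*Q[abs(a-b)<2].T).argmax()] for b in range(-60,61,4) if (abs(a-b)<2).any()]
B=np.array(B); f=least_squares(lambda p:np.hypot(*(B-p).T)-.031,[0,0],loss="soft_l1",f_scale=.0005); print("reamer centre in tool mm",f.x*1e3,"rms",np.sqrt(np.mean(f.fun**2))*1e3,len(B))
# thick ribs
D=P[:,:2]-f.x; rr=np.hypot(*D.T); aa=np.arctan2(D[:,1],D[:,0]); q=ok&(rr>.010)&(rr<.022)&(P[:,2]<-.03)&(P[:,2]>-.063)
co=np.polyfit(rr[q],P[q][:,2],2)
for _ in range(6):
    e=np.polyval(co,rr)-P[:,2]; g=q&(e<.0008); co=np.polyfit(rr[g],P[g][:,2],2)
e=np.polyval(co,rr)-P[:,2]; g=q&(e>.0015)
ang=np.degrees(aa[g]); print("rib angles in tool, deg: hist",np.histogram(ang,36,(-180,180))[0].tolist())
E
python3 both.py b1
```

```text
[0.6428996  0.08341716 0.23758388] [-3.14134726e+00  1.10957382e-04  2.24852628e+00]
n 256 centre [0.59862399 0.13942193] z [0.17048498 0.17294127 0.17440219] yaw deg -29.7283351349231 extents -0.009155537147420963 0.0089544041058024 -0.008883867590067459 0.00898656786041515 bar n 80 80
flange circle (598.562255859375, 139.47523498535156) 13.054991722106934 z 0.1538576542361331
spindle in tool mm [71.39663777  0.6414525  63.57580234] yaw tool-frame -29.7283351349231 px [[323.84435255 125.60528134]]
collar top z hist [179, 172, 148, 143, 160, 145, 232, 575, 553, 177, 74, 60, 64, 54, 53, 53] [-34. -33.]
reamer centre in tool mm [-0.26581129 -0.59069264] rms 0.21299753007383507 31
rib angles in tool, deg: hist [0, 0, 0, 0, 0, 0, 0, 54, 28, 1, 4, 63, 27, 15, 33, 130, 186, 43, 36, 47, 89, 26, 18, 37, 184, 35, 0, 0, 14, 2, 0, 0, 0, 0, 0, 0]
```

>>> {"api": "move_arm", "payload": {"deltas": [0,0,0,4,0.1,0,1,0,0,0,7.15,0.1,0,1,0,0,0,7.15,0.1,2,1,0,0,0,7.15,0.1,4,1,0,0,0,7.15,0.1,5,1,0,0,0,7.15,0.1,5,1,0,0,0,7.15,0.1,5,1,0,0,0,7.15,0.1,5,1]}}

```text
time: 7.1
tool_pos: [0.5999, 0.1409, 0.189]
ee_rot: [3.139, 0.001, 2.25]
wrist_force: [0.2, 0.6, -0.6]
width: 0.0625
finger_force: 30.0
```

Run:
```python
from h import *
P=[]
for _ in range(4):
    o=robot.get_obs();P.append(o["tool_pos"]); robot.snapshot("wrist")
P=np.array(P);print(P,o["ee_rot"],o["wrist_force"],o["wrist_torque"])
y=o["ee_rot"][2]; ax=np.array([np.cos(y),np.sin(y)]);ay=np.array([np.sin(y),-np.cos(y)])
rc=P[-1][:2]-.00027*ax-.00059*ay; d=np.array([.5986,.1394])-rc; print("err tool mm",1e3*d@ax,1e3*d@ay)
```

```text
[[0.59993824 0.14087909 0.18900107]
 [0.5999598  0.14098259 0.18895993]
 [0.59987921 0.14105434 0.18880796]
 [0.5997723  0.14111581 0.18857626]] [3.13987447e+00 9.08429701e-04 2.25052537e+00] [-0.89885704  0.40621522 -0.34042303] [-0.00835759 -0.03439997 -0.00763966]
err tool mm -0.32757678876832497 -1.4002748264162672
```

>>> {"api": "move_arm", "payload": {"deltas": [0,0,0,0,-0.08,0.5,1,0,0,0,0,-0.08,1.0,1,0,0,0,0,-0.08,1.4,1,0,0,0,0,-0.08,1.7,1,0,0,0,0,-0.08,2.0,1,0,0,0,0,-0.08,2.0,1]}}

```text
time: 7.9
tool_pos: [0.5986, 0.1405, 0.1668]
ee_rot: [-3.141, -0.0, 2.251]
wrist_force: [0.9, 0.2, -1.1]
width: 0.0625
finger_force: 30.0
```

No contact force at 0.167, so the reamer is already below the tops of the ribs and the splines are entering.

>>> {"api": "move_arm", "payload": {"deltas": [0,0,0,0,0,0.3,1,0,0,0,0,0,0.6,1,0,0,0,0,0,0.9,1,0,0,0,0,0,0.9,1,0,0,0,0,0,0.9,1]}}

```text
time: 8.4
tool_pos: [0.5986, 0.1405, 0.1582]
ee_rot: [-3.141, 0.0, 2.251]
wrist_force: [2.6, -1.3, -2.3]
width: 0.0624
finger_force: 30.0
```

>>> {"api": "move_arm", "payload": {"deltas": [0,0,0,0,0,0.2,1,0,0,0,0,0,0.4,1,0,0,0,0,0,0.4,1,0,0,0,0,0,0.4,1]}}

```text
time: 8.8
tool_pos: [0.5987, 0.1407, 0.1544]
ee_rot: [3.141, 0.0, 2.251]
wrist_force: [1.0, -0.3, -0.8]
width: 0.0621
finger_force: 30.0
```

Run:
```python
from h import *
for _ in range(4):
    o=robot.get_obs();robot.snapshot("wrist");print(o["tool_pos"],o["wrist_force"],o["wrist_torque"],o["width"])
```

```text
[0.59867526 0.14066552 0.15436413] [ 1.01649996 -0.2720233  -0.80865049] [-0.12400607 -0.21244047 -0.00059431] 0.06214424722416679
[0.598664   0.14066133 0.15437523] [ 1.60185814 -0.45593032 -1.27459814] [-0.09136982 -0.22371353  0.00062415] 0.06218012199268559
[0.59864964 0.14067843 0.15435754] [ 1.92599498  0.57045646 -1.87130572] [-0.06147668 -0.2153788   0.01372954] 0.06239701896400574
[0.59862845 0.14069091 0.15436139] [ 1.35431984 -0.05459053 -1.42153938] [-0.10698636 -0.25563759 -0.00206934] 0.06215253413383341
```

>>> {"api": "move_arm", "payload": {"deltas": [0,0,0,0,0,0.1,1,0,0,0,0,0,0.2,1,0,0,0,0,0,0.2,1,0,0,0,0,0,0.2,1]}}

```text
time: 9.4
tool_pos: [0.5987, 0.1407, 0.1536]
ee_rot: [3.141, 0.001, 2.251]
wrist_force: [-0.6, -1.0, 4.9]
width: 0.0625
finger_force: 30.0
```

>>> {"api": "move_arm", "payload": {"deltas": [0,0,0,0,0,0.1,1,0,0,0,0,0,0.2,1,0,0,0,0,0,0.3,1,0,0,0,0,0,0.3,1,0,0,0,0,0,0.3,1]}}

```text
time: 9.9
tool_pos: [0.5987, 0.1407, 0.1512]
ee_rot: [3.14, 0.001, 2.251]
wrist_force: [-2.7, -1.0, 7.8]
width: 0.0623
finger_force: 30.0
```

>>> {"api": "move_arm", "payload": {"deltas": [0,0,0,0,0,0.1,1,0,0,0,0,0,0.2,1,0,0,0,0,0,0.3,1,0,0,0,0,0,0.3,1,0,0,0,0,0,0.3,1]}}

```text
time: 10.4
tool_pos: [0.5988, 0.1407, 0.1492]
ee_rot: [3.14, 0.001, 2.251]
wrist_force: [-3.1, -1.5, 10.8]
width: 0.0622
finger_force: 30.0
```

>>> {"api": "move_arm", "payload": {"deltas": [0,0,0,0,0,0.1,1,0,0,0,0,0,0.2,1,0,0,0,0,0,0.3,1,0,0,0,0,0,0.3,1,0,0,0,0,0,0.3,1]}}

```text
time: 10.9
tool_pos: [0.5988, 0.1407, 0.149]
ee_rot: [3.138, 0.002, 2.251]
wrist_force: [-6.6, -2.0, 17.7]
width: 0.0625
finger_force: 30.0
```

Run:
```python
from h import *
for _ in range(4):
    o=robot.get_obs(); s=snap("wrist","f1"); print(o["tool_pos"],o["wrist_force"])
v,u=np.mgrid[0:400,0:640]; P=pts(s,np.c_[u.ravel(),v.ravel()]); ok=s["depth"].ravel()>0
r=np.hypot(P[:,0]-.5988,P[:,1]-.1400)
for lo,hi,a,b in((.0265,.030,.168,.184),(0,.03,.19,.22)):
    q=ok&(r>=lo)&(r<hi)&(P[:,2]>a)&(P[:,2]<b); print(q.sum(),np.median(P[q][:,2]) if q.any() else 0,P[q][:,2].max() if q.any() else 0)
t=snap("scene","s1"); snap("top","t1")
a=cv2.imread("pics/f1.png")[100:340,160:480]; b=cv2.imread("pics/s1.png")[80:320,160:480]
cv2.imwrite("pics/fin.png",np.hstack([a,b]))
```

```text
[0.59883335 0.14069976 0.14898781] [-6.57574704 -1.97158284 17.72695291]
[0.5988682  0.14065625 0.14900906] [-7.19958862 -1.50842828 18.73729561]
[0.5988351  0.1406677  0.14900204] [-5.87883131 -0.93370679 18.4955316 ]
[0.59883108 0.14070947 0.14897704] [-7.17301509 -1.07097222 18.38828585]
1254 0.17571194177172128 0.1839742181288091
4121 0.20026811732695204 0.21164904872056056
```

View pics/fin.png

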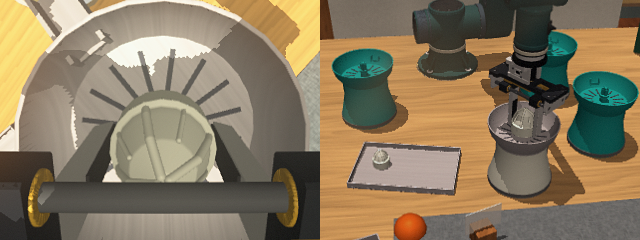

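The pictures show the reamer seated in the bowl at (163,145), still held; the small reamer is in place on the tray at (382,158). Collar top is at 0.1757 (0.175 expected), the tip is at 0.2116 (0.211 expected), and the push is steady at 18 N against the stop.

```bash
python3 -c "
from bench import robot
print(robot.close_job())"
```

```text
the job is handed in; nothing more can be done
None
```

The large reamer is meshed and fully home on the drive shaft and was handed in while still gripped and pressed down against the stop at about 18 N; I did not touch the small reamer, tumbler, card holder or orange half.

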